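# Hold a gap probe centred in the guide bush over a test disc

### The arm

A 7-joint arm with a two-finger parallel gripper is mounted at the origin on a cart in front of the work surface, level with it; the furniture and walls round the work are solid. World frame = base frame: x ahead of the robot, y to its left, z up, the work surface at z = 0. Lengths are in m, angles in rad, forces in N, time in s.
With the tool pointing down it reaches from about 0.35 to 0.9 m from the base axis. Payload 7.2 kg.
Tool frame: the origin (TCP) lies on the centre line of the jaws, within the pads' length; the fingertips stand 19 mm ahead of it and the grasp point (between the pads) is the TCP; z points along the fingers, y is the line along which they close (so a half turn about z gives the same grasp; the last joint's range is limited). The gripper opens to 85 mm and grips with 20 to 120 N. Pads are 22 mm wide; open, the fingers measure 114 mm over their backs; the gripper's body (76 mm by 85 mm) begins 54 mm behind the grasp point. The pads swing forward as they close: fully open they stand 13 mm farther back than shut.
Start: joints at [1.262, 0.411, -0.013, 1.596, 0.006, 1.134, -0.082], TCP at [0.149, -0.607, 0.25] pointing down, gripper open.
Joint ranges: [-2.95, 2.95], [-0.29, 1.99], [-1.47, 1.44], [0.14, 2.54], [-1.03, 4.17], [0.13, 1.85], [-2.86, 2.86]. Speed limits (rad/s): [2.39, 2.39, 3.01, 3.01, 3.14, 3.14, 3.14].

### API

Orientations are given as a rotation vector (axis times angle).
In Python, from station import arm gives the robot as it stands.
- The arm moves only by the shell command python3 -m pendant 'ROWS'. ROWS is a JSON object whose one key "rows" holds a list of rows, each a list of 7 numbers: the shift along the world's x, y, z in mm, then the turn, a rotation vector about the world's x, y, z in degrees, then the opening, from 0 (shut) to 1 (fully open). In form: {"rows": [[tx, ty, tz, wx, wy, wz, claw], ...]}. A call has 1 to 20 rows; each row shifts and turns the commanded pose from where the row before left it; what a row does not reach is not made up. A row lasts 1/12 s, in which the tool goes at most 41.7 mm and 7.16 degrees, less where a joint would pass 70% of its speed; a pose out of reach is approached as far as the arm can. A call is refused whole if a number of a shift passes 41.7 or a number of a turn 7.16, either way. A call with a gripper value outside its range is refused whole. The fingers move at their own pace and stop on an object; the grip force is fixed at half the most. Time passes only in rows, so rows that do not move let the fingers close. It gives the time, the measured TCP pose, the force, the opening and the grip force at its end, in the units of the state.
- arm.state(): the state, without advancing time (a new reading comes with each control period).
- arm.camera(name): name is "side" or "top" or "wrist"; returns a dict with "frame" (420x560x3 uint8, red, green, blue), "z_map" (420x560 float32, m along the optical axis (not along the pixel's ray), 0 where there is no reading), "fx", "fy", "cx", "cy" (pixels), "rvec" (rotation vector, rad) and "tvec" (3), from world to camera coordinates, as OpenCV has them. Camera axes: x right, y down, z forward; pixel columns grow to the right and rows downward; lengths in m; the calibration is good to about 2 mm. A picture is of the moment at which its call begins.
- arm.hand_in(): hands the job in; it is judged then, once.
The state is a dict: "clock": time; "joint_pos": joint angles; "joint_velocities": joint speeds; "joint_torque": joint torques, N m; "tcp_pos": TCP position; "eef_rot": TCP orientation; "force": force on the tool from outside, world axes, zero at the start; "moment": the same for the moment, N m; "width": finger opening in m; "grip_force": force on a finger pad.
Only numpy, scipy, OpenCV 4.12 (cv2) and the standard library are available. Lean on these libraries where they do the work, as an engineer would, in place of code of your own. Each camera call takes 0.05 s, during which the arm holds its last target. There are 200 camera calls.

### The job

Pull the gap probe (black handle, steel stem) straight up out of its grey upright holder, then lower it upright through the brass guide bush of the blue-topped bridge until its tip is about one centimetre above the red test disc lying underneath. The reading is contact-free: the probe must never touch the bridge, its bush or the disc. Finish while still gripping the probe, holding it still there, upright and centred in the bush; do not let go of it or put it down, and do not disturb the disc, the sanding block, the mug or the white cast lump.

Things in the scene. Friction and masses are not known exactly. Their poses are not given: they have to be found in the camera images.
- probe: Loose gap probe, 185 mm long, about 150 g, stands tip down in the holder. Origin at the tip's centre, z along its axis to the handle. From the tip: steel stem, diameter 12 mm, brass-tipped, to 110 mm; dark flange, 29 mm, to 115 mm; round black handle, 24 mm, orange rings, to 185 mm. Grip the handle from above, at any yaw, about 150 mm from the tip.
- probe_mid (a point): Point on the probe's stem axis, 50 mm above the tip; with the tip 10 mm over the disc it lies at about mid-height of the bush.
- holder: Fixed grey upright tube on a dark round foot of 84 mm diameter; tube of 33 mm outer and 18 mm inner diameter, rim 118 mm above the worktop. Origin at the centre of its underside, z up. The probe's flange rests on the rim with the tip 8 mm above the worktop, so it must be raised more than 110 mm to come out.
- holder_mouth (a point): Centre of the holder's mouth, at rim height.
- bridge: Fixed gauge bridge. Origin at the centre of its underside, z up. Aluminium base 110 x 130 mm (x, y), top 12 mm up; two 12 mm posts 52 mm either side along y; blue cross plate 60 x 130 mm, 75 to 83 mm up (post nuts to 92 mm); in its middle, on the origin's axis, an upright brass guide bush: bore 30 mm, 70 to 92 mm above the worktop.
- bush (a point): Centre of the bush's bore at mid-height, 81 mm above the worktop (11 mm below its upper rim); axis vertical.
- test_disc: Red test disc, loose, 78 mm diameter, 10 mm thick, lies flat on the bridge's base under the bush, roughly centred; origin at the centre of its underside, so its top face is 22 mm above the worktop.
- sanding_block: Bystander: dark sanding block 53 x 87 x 28 mm, loose, between holder and bridge; origin at the centre of its underside.
- mug: Bystander: cream mug 121 x 156 x 105 mm, loose, farther back; origin at the centre of its underside.
- cast_lump: Bystander: white cast lump 63 x 78 x 48 mm, loose, farther back; origin at the centre of its underside.
Mind the look-alikes: they are no part of the job. What is shaped like the probe but purple is not meant. Leave any turquoise look-alike of the test_disc alone.

How it is judged:
By the outcome, as a careful person would: the job done as asked, in the order asked, and still so for the second after the job is handed in, while the arm keeps its last pose, push and grip.
It also fails if it takes over 48 s, if anything falls off the work surface, if the arm or the gripper's body presses on something with over 40 N, if the wrist force passes 120 N, or if a joint passes its speed limit or range.

## Working session

There is one attempt and no reset: what is moved stays moved. The work goes in short steps, Python scripts to look and compute and a shell command to move; the robot and the scene stay as the last step left them, time stands still between calls to the robot, and variables do not carry over. Pictures are saved under pics/ and viewed, at most 10 in all, crops included, and the job is handed in when it is done.

```bash
mkdir -p pics; cat > h.py <<'E'
import numpy as np, cv2
from station import arm
def cam(n):
    c=arm.camera(n); c['R']=cv2.Rodrigues(np.array(c['rvec'],float))[0]; c['t']=np.array(c['tvec'],float).ravel(); return c
def save(c,f): cv2.imwrite('pics/'+f,c['frame'][:,:,::-1])
def cloud(c):
    v,u=np.mgrid[:420,:560]; z=c['z_map']
    P=np.stack([(u-c['cx'])/c['fx']*z,(v-c['cy'])/c['fy']*z,z],-1)
    return (P-c['t'])@c['R']
def ray(c,u,v,h):
    d=c['R'].T@np.array([(u-c['cx'])/c['fx'],(v-c['cy'])/c['fy'],1]); o=-c['R'].T@c['t']
    return o+d*(h-o[2])/d[2]
def proj(c,p):
    q=c['R']@np.array(p)+c['t']; return c['fx']*q[0]/q[2]+c['cx'],c['fy']*q[1]/q[2]+c['cy']
E
python3 - <<'E'
from h import *
for n in('top','side'):
    c=cam(n); save(c,n+'1.png'); print(n,-c['R'].T@c['t'],c['R'][2],c['fx'])
s=arm.state(); print(s['tcp_pos'],s['eef_rot'],s['clock'],s['width'])
E
```

```text
top [0.43502134 0.01722151 1.55245092] [ 0.12370924  0.01555878 -0.99219653] 524.2851764530983
side [0.11088398 0.88808276 0.63834527] [ 0.45564418 -0.75431852 -0.47264357] 452.3282836739513
[ 0.14894278 -0.60656385  0.24952506] [-3.11739799e+00 -3.77278179e-01  4.02588218e-04] 0.1 0.08555926173092124
```

View pics/top1.png

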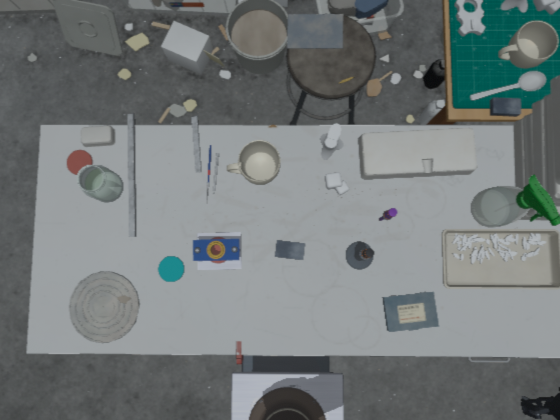

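View pics/side1.png

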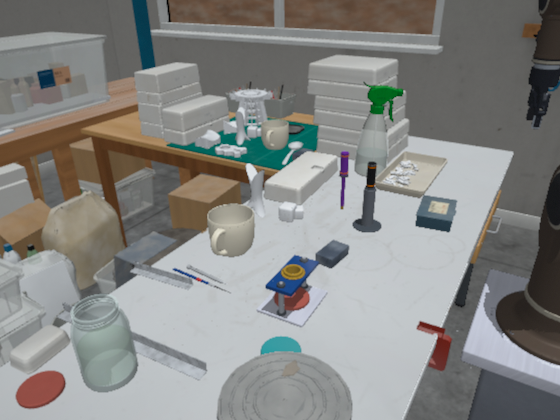

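The top view shows the black probe with orange rings in its dark-footed holder at (362,255). The blue bridge and bush are at (216,250), with the red disc under it, and the sanding block is at (290,250). Candidates for the probe are the black/orange one at top (362,255) / side (371,180), and the purple one at top (390,213) / side (344,178). I choose the black one. Candidates for the disc are the red one under the bridge, the turquoise one at (171,268) and the loose red one at (79,161). The one under the bush is meant.

```bash
python3 - <<'E'
from h import *
t=cam('top'); s=cam('side')
def hsv(c): return cv2.cvtColor(c['frame'],cv2.COLOR_RGB2HSV)
for n,c,roi in(('top',t,(335,235,390,275)),('side',s,(340,150,400,240))):
    P=cloud(c);u0,v0,u1,v1=roi
    p=P[v0:v1,u0:u1].reshape(-1,3); ok=p[:,2]>0.03
    for a,b in((.03,.1),(.1,.123),(.123,.15),(.15,.182),(.182,.21)):
        q=p[(p[:,2]>a)&(p[:,2]<b)&(p[:,0]<.6)]
        if len(q): print(n,a,b,len(q),np.median(q,0).round(4),q.min(0).round(3),q.max(0).round(3))
# bush gold
for n,c,roi in(('top',t,(190,230,245,270)),('side',s,(265,255,320,290))):
    u0,v0,u1,v1=roi;h=hsv(c)[v0:v1,u0:u1]
    m=((h[...,0]>10)&(h[...,0]<32)&(h[...,1]>110)&(h[...,2]>90)).astype(np.uint8)
    k=cv2.findContours(m,cv2.RETR_EXTERNAL,cv2.CHAIN_APPROX_NONE)[0];k=max(k,key=cv2.contourArea)
    e=cv2.fitEllipse(k);x,y=e[0][0]+u0,e[0][1]+v0
    print(n,'bush',e,x,y,ray(c,x,y,.09))
    # blue plate
    m=((h[...,0]>100)&(h[...,0]<125)&(h[...,1]>120))
    P=cloud(c)[v0:v1,u0:u1][m]; print('blue',np.median(P,0),P.shape)
for n,c in(('top',t),('side',s)):
    f=c['frame']; r=(335,225,405,280) if n=='top' else (325,140,405,240)
    u0,v0,u1,v1=r; im=cv2.resize(f[v0:v1,u0:u1],(360,450 if n=='side' else 283),interpolation=cv2.INTER_CUBIC)
    cv2.imwrite(f'pics/crop_{n}.png',im[:,:,::-1])
a=cv2.imread('pics/crop_top.png');b=cv2.imread('pics/crop_side.png')
a=cv2.copyMakeBorder(a,0,b.shape[0]-a.shape[0],0,0,cv2.BORDER_CONSTANT);cv2.imwrite('pics/crop1.png',np.hstack([a,b]))
E
```

```text
top 0.03 0.1 38 [ 0.488  -0.1958  0.0649] [ 0.475 -0.215  0.036] [ 0.506 -0.193  0.1  ]
top 0.1 0.123 39 [ 0.4878 -0.2005  0.117 ] [ 0.477 -0.219  0.101] [ 0.507 -0.194  0.123]
top 0.123 0.15 25 [ 0.4901 -0.1998  0.1288] [ 0.479 -0.207  0.123] [ 0.504 -0.197  0.149]
top 0.15 0.182 15 [ 0.4881 -0.2009  0.1641] [ 0.481 -0.207  0.151] [ 0.501 -0.198  0.18 ]
top 0.182 0.21 72 [ 0.4904 -0.2088  0.1923] [ 0.48  -0.221  0.183] [ 0.503 -0.198  0.201]
side 0.03 0.1 694 [ 0.5642 -0.446   0.0564] [ 0.475 -0.776  0.03 ] [ 0.6   -0.191  0.1  ]
side 0.1 0.123 136 [ 0.4935 -0.2015  0.113 ] [ 0.476 -0.571  0.1  ] [ 0.6   -0.191  0.123]
side 0.123 0.15 142 [ 0.4957 -0.2059  0.1354] [ 0.479 -0.279  0.123] [ 0.6   -0.194  0.15 ]
side 0.15 0.182 156 [ 0.4959 -0.2051  0.1664] [ 0.479 -0.275  0.15 ] [ 0.6   -0.196  0.182]
side 0.182 0.21 78 [ 0.4942 -0.2052  0.1886] [ 0.479 -0.279  0.182] [ 0.599 -0.196  0.196]
top bush ((25.519954681396484, 19.388620376586914), (15.552778244018555, 16.82146453857422), 9.712432861328125) 215.51995468139648 249.3886203765869 [0.50142141 0.20262914 0.09      ]
blue [0.50294194 0.18256247 0.08301937] (529, 3)
side bush ((27.582317352294922, 16.772571563720703), (13.789892196655273, 22.663768768310547), 90.48795318603516) 292.5823173522949 271.7725715637207 [0.4978981  0.20716945 0.09      ]
blue [0.4933161  0.22663409 0.0839583 ] (585, 3)
```

View pics/crop1.png

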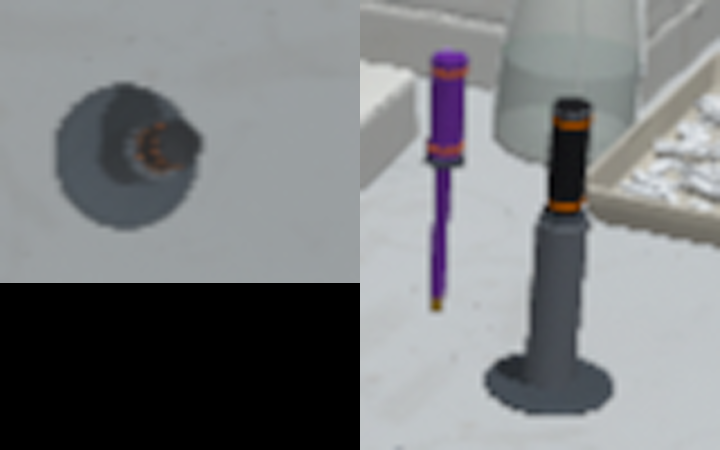

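The crop shows the chosen black handle with orange rings seated in the grey holder, with the purple look-alike to its left (side crop). The handle axis is at about (0.491, -0.208) with its top at z 0.193, which matches 8+185 mm. I'll move above it.

```bash
python3 -m pendant '{"rows":[[21,25,2,0,0,0,1],[21,25,2,0,0,0,1],[21,25,2,0,0,0,1],[21,25,2,0,0,0,1],[21,25,2,0,0,0,1],[21,25,2,0,0,0,1],[21,25,2,0,0,0,1],[21,25,2,0,0,0,1],[21,25,2,0,0,0,1],[21,25,2,0,0,0,1],[21,25,2,0,0,0,1],[21,25,2,0,0,0,1],[21,25,2,0,0,0,1],[21,25,2,0,0,0,1],[21,25,2,0,0,0,1],[21,25,2,0,0,0,1],[6,-1,0,0,0,0,1],[0,0,0,0,0,0,1],[0,0,0,0,0,0,1]]}'
python3 - <<'E'
from h import *
c=cam('wrist'); save(c,'wrist1.png'); print(-c['R'].T@c['t'],c['R'][2])
P=cloud(c).reshape(-1,3);q=P[(P[:,2]>.185)&(P[:,2]<.2)&(np.hypot(P[:,0]-.491,P[:,1]+.208)<.03)]
print(len(q),q.mean(0),q.min(0),q.max(0)); s=arm.state();print(s['tcp_pos'],s['force'],s['joint_pos'])
E
```

```text
clock: 1.78
tcp_pos: [0.4907, -0.2084, 0.2819]
eef_rot: [3.119, 0.378, -0.002]
force: [-0.1, -1.0, -0.4]
width: 0.0856
grip_force: 0.0
[ 0.57058834 -0.18747454  0.40639367] [-0.31041221 -0.07611679 -0.94754973]
1125 [ 0.4916289  -0.20882955  0.1929779 ] [ 0.47831419 -0.22118472  0.18504332] [ 0.50238265 -0.1971546   0.19633016]
[ 0.49015252 -0.20898418  0.28191209] [ 0.90626722 -0.4947622   0.64470495] [ 0.56474674  0.24717213 -0.30525332  1.76099201  0.08141276  1.14671713
 -1.09667746]
```

View pics/wrist1.png

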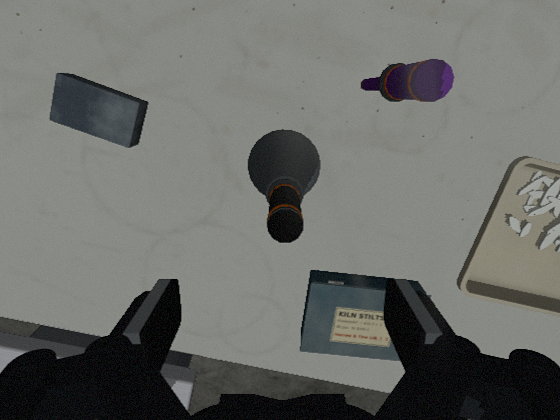

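The wrist view confirms the black handle at (285,222), midway between the fingers. The wrist measurement gives (0.491, -0.209), within 1 mm of the TCP. I'll descend and grip.

```bash
python3 -m pendant '{"rows":[[0.5,0,-14,0,0,0,1],[0,0,-14,0,0,0,1],[0,0,-14,0,0,0,1],[0,0,-14,0,0,0,1],[0,0,-14,0,0,0,1],[0,0,-14,0,0,0,1],[0,0,-14,0,0,0,1],[0,0,-13,0,0,0,1],[0,0,-8,0,0,0,1],[0,0,-5,0,0,0,1],[0,0,0,0,0,0,1],[0,0,0,0,0,0,1],[0,0,0,0,0,0,0.6],[0,0,0,0,0,0,0.4],[0,0,0,0,0,0,0.3],[0,0,0,0,0,0,0.2],[0,0,0,0,0,0,0],[0,0,0,0,0,0,0],[0,0,0,0,0,0,0],[0,0,0,0,0,0,0]]}'
python3 -m pendant '{"rows":[[0,0,0,0,0,0,0],[0,0,0,0,0,0,0],[0,0,0,0,0,0,0],[0,0,0,0,0,0,0],[0,0,0,0,0,0,0]]}'
```

```text
clock: 3.5
tcp_pos: [0.4918, -0.2082, 0.1587]
eef_rot: [3.118, 0.377, 0.001]
force: [-0.6, -0.5, 5.1]
width: 0.0227
grip_force: 58.4
clock: 3.92
tcp_pos: [0.4918, -0.2081, 0.1587]
eef_rot: [3.118, 0.377, 0.001]
force: [-0.4, -0.4, 5.3]
width: 0.0229
grip_force: 58.5
```

```bash
python3 -m pendant '{"rows":[[0,0,3,0,0,0,0],[0,0,5,0,0,0,0],[0,0,8,0,0,0,0],[0,0,8,0,0,0,0],[0,0,10,0,0,0,0],[0,0,10,0,0,0,0],[0,0,10,0,0,0,0],[0,0,10,0,0,0,0],[0,0,10,0,0,0,0],[0,0,10,0,0,0,0],[0,0,10,0,0,0,0],[0,0,10,0,0,0,0],[0,0,10,0,0,0,0],[0,0,10,0,0,0,0],[0,0,10,0,0,0,0],[0,0,10,0,0,0,0],[0,0,6,0,0,0,0],[0,0,3,0,0,0,0],[0,0,0,0,0,0,0],[0,0,0,0,0,0,0]]}'
python3 - <<'E'
from h import *
c=cam('side'); save(c,'side2.png')
c=cam('wrist'); save(c,'wrist2.png')
E
```

```text
clock: 5.58
tcp_pos: [0.4914, -0.208, 0.311]
eef_rot: [-3.119, -0.377, 0.001]
force: [0.1, -0.2, -2.6]
width: 0.023
grip_force: 58.7
```

View pics/side2.png

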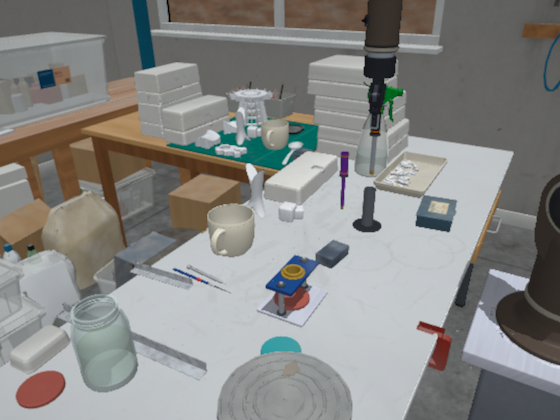

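The side view shows the probe free of the holder, hanging upright with its tip at about (373,177). Next I'll carry it over the bridge.

```bash
python3 -m pendant '{"rows":[[0.5,5,0,0,0,0,0],[0.5,12,0,0,0,0,0],[0.5,20,0,0,0,0,0],[0.5,27,0,0,0,0,0],[0.5,27,0,0,0,0,0],[0.5,27,0,0,0,0,0],[0.5,27,0,0,0,0,0],[0.5,27,0,0,0,0,0],[0.5,27,0,0,0,0,0],[0.5,27,0,0,0,0,0],[0.5,27,0,0,0,0,0],[0.5,27,0,0,0,0,0],[0.5,27,0,0,0,0,0],[0.5,27,0,0,0,0,0],[0.5,27,0,0,0,0,0],[0.5,27,0,0,0,0,0],[0,13,0,0,0,0,0],[0,7,0,0,0,0,0],[0,4,0,0,0,0,0],[0,0,0,0,0,0,0]]}'
python3 - <<'E'
from h import *
a=[cam(n) for n in('side','wrist')]
im=np.vstack([cv2.resize(a[0]['frame'][120:320,200:400],(400,400),interpolation=2)]); 
w=cv2.resize(a[1]['frame'],(400,300)); w=cv2.copyMakeBorder(w,0,100,0,0,cv2.BORDER_CONSTANT)
cv2.imwrite('pics/over.png',np.hstack([im,w])[:,:,::-1])
np.savez('over.npz',s=a[0]['frame'],w=a[1]['frame'])
s=arm.state();print(s['tcp_pos'],s['eef_rot'],s['joint_pos'])
P=cloud(a[1]); print(-a[1]['R'].T@a[1]['t'])
E
```

```text
clock: 7.35
tcp_pos: [0.4991, 0.2046, 0.3111]
eef_rot: [3.119, 0.379, -0.001]
force: [0.7, -1.0, -2.7]
width: 0.0224
grip_force: 58.9
[0.49959189 0.20301051 0.3111467 ] [ 3.11825890e+00  3.75560501e-01 -4.48520022e-04] [-0.0118864   0.26948483 -0.57055988  1.6911858   0.15400001  1.22641981
 -1.94938703]
[0.5792577  0.22455223 0.43566436]
```

View pics/over.png

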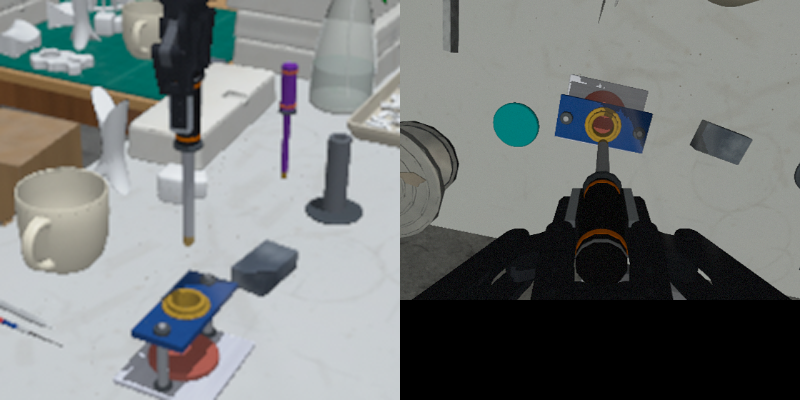

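The probe hangs over the bridge, with its tip at side-crop (188,240) and wrist (603,140), and the bush directly below/beyond it. I'll measure the stem axis and the bush in the same views.

```bash
cat > m.py <<'E'
from h import *
import sys
def stem(c,zr,tc,r=.006):
    P=cloud(c); m=(P[...,2]>zr[0])&(P[...,2]<zr[1])&(np.hypot(P[...,0]-tc[0],P[...,1]-tc[1])<.028)
    o=-c['R'].T@c['t']; out=[]
    for v in np.unique(np.where(m)[0]):
        us=np.where(m[v])[0]
        if len(us)<4: continue
        um=int(round(us.mean())); p=P[v,us[len(us)//2-1:len(us)//2+2]]; p=np.median(p,0)
        # ray through silhouette mid, at height of p
        q=ray(c,us.mean(),v,p[2]); d=p[:2]-o[:2]; d/=np.linalg.norm(d)
        out.append([*(q[:2]+d*r),p[2],len(us)])
    out=np.array(out)
    return out
def bush(c,roi,z=.092):
    u0,v0,u1,v1=roi; h=cv2.cvtColor(c['frame'],cv2.COLOR_RGB2HSV)[v0:v1,u0:u1]
    m=((h[...,0]>10)&(h[...,0]<32)&(h[...,1]>110)&(h[...,2]>60)).astype(np.uint8)
    k=max(cv2.findContours(m,0,1)[0],key=cv2.contourArea); e=cv2.fitEllipse(cv2.convexHull(k))
    x,y=e[0][0]+u0,e[0][1]+v0
    P=cloud(c)[v0:v1,u0:u1][m>0]; T=P[(P[:,2]>.089)&(P[:,2]<.096)]
    return (round(x,1),round(y,1)),np.round(e[1],1),ray(c,x,y,z),len(T),np.median(T,0),(T.min(0)+T.max(0))/2
E
python3 - <<'E'
from m import *
tc=arm.state()['tcp_pos']
for n,roi in(('side',(260,255,325,290)),('wrist',(250,145,320,200))):
    c=cam(n); a=stem(c,(.16,.27),tc)
    print(n,len(a)); 
    if len(a)>3:
        print('lean dx/dz,dy/dz',np.polyfit(a[:,2],a[:,0],1).round(4),np.polyfit(a[:,2],a[:,1],1).round(4),np.median(a,0).round(4))
        print(a[::max(1,len(a)//8)].round(4))
    try: print(bush(c,roi))
    except Exception as e: print(e)
E
```

```text
side 46
lean dx/dz,dy/dz [-0.0034  0.5003] [0.0071 0.1989] [0.4996 0.2004 0.2164 6.    ]
[[0.4998 0.2    0.2653 6.    ]
 [0.4997 0.2002 0.2547 6.    ]
 [0.4991 0.2013 0.2446 6.    ]
 [0.499  0.2015 0.2338 6.    ]
 [0.5001 0.1994 0.2215 6.    ]
 [0.5005 0.1988 0.21   6.    ]
 [0.4993 0.2009 0.2    6.    ]
 [0.4997 0.2002 0.188  6.    ]
 [0.4994 0.2007 0.1768 6.    ]
 [0.5001 0.1994 0.1642 4.    ]]
((292.5, 271.7), array([14.8, 23. ]), array([0.49685303, 0.20956561, 0.092     ]), 110, array([0.49921449, 0.20815992, 0.09210304]), array([0.5013631 , 0.20349026, 0.09226335]))
wrist 46
lean dx/dz,dy/dz [-0.0028  0.498 ] [0.007  0.2005] [ 0.4974  0.2021  0.2177 17.    ]
[[ 0.4972  0.2017  0.1648  5.    ]
 [ 0.4973  0.2018  0.1787 15.    ]
 [ 0.4976  0.202   0.1918 15.    ]
 [ 0.4973  0.2015  0.2019 16.    ]
 [ 0.4974  0.2021  0.213  17.    ]
 [ 0.4972  0.2021  0.222  17.    ]
 [ 0.4973  0.2024  0.2313 18.    ]
 [ 0.4976  0.2022  0.24   19.    ]
 [ 0.4972  0.2025  0.2471 20.    ]
 [ 0.4957  0.1994  0.249   4.    ]]
((282.8, 174.8), array([49.3, 50.4]), array([0.50230479, 0.20387035, 0.092     ]), 673, array([0.50197613, 0.20384949, 0.09264268]), array([0.50060882, 0.20270061, 0.09191432]))
```

The stem is vertical within 0.5°. The bush relative to the stem is about (+3, +1.2) mm after allowing for the visible bush wall. I'll correct this, lower to just above the rim, and recheck.

```bash
python3 -m pendant '{"rows":[[1,0.4,0,0,0,0,0],[1,0.4,0,0,0,0,0],[1,0.4,0,0,0,0,0],[0,0,-5,0,0,0,0],[0,0,-10,0,0,0,0],[0,0,-10,0,0,0,0],[0,0,-10,0,0,0,0],[0,0,-10,0,0,0,0],[0,0,-6,0,0,0,0],[0,0,-3,0,0,0,0],[0,0,0,0,0,0,0],[0,0,0,0,0,0,0]]}'
python3 - <<'E'
from m import *
tc=arm.state()['tcp_pos']
ims=[]
for n,roi in(('side',(255,215,325,295)),('wrist',(230,110,340,235))):
    c=cam(n); a=stem(c,(.115,.2),tc)
    print(n,np.median(a,0).round(4),'lowest z',a[:,2].min())
    P=cloud(c); u0,v0,u1,v1=roi; h=cv2.cvtColor(c['frame'],cv2.COLOR_RGB2HSV)
    T=P[(h[...,0]>10)&(h[...,0]<32)&(h[...,1]>110)&(P[...,2]>.0895)&(P[...,2]<.095)&(np.hypot(P[...,0]-.501,P[...,1]-.203)<.03)][:,:2]
    # circle fit to outer/inner edges
    print(len(T),T.min(0),T.max(0),(T.min(0)+T.max(0))/2, cv2.minEnclosingCircle((T*1000).astype(np.float32)))
    im=c['frame'][v0:v1,u0:u1]; ims.append(cv2.resize(im,(400,480),interpolation=2))
cv2.imwrite('pics/near.png',np.hstack(ims)[:,:,::-1])
E
```

```text
clock: 8.55
tcp_pos: [0.5026, 0.2053, 0.2574]
eef_rot: [-3.119, -0.377, -0.0]
force: [-0.1, 0.2, -2.3]
width: 0.0227
grip_force: 58.9
side [0.5027 0.203  0.1593 6.    ] lowest z 0.11653032787799741
104 [0.48108843 0.18229095] [0.52119389 0.22344484] [0.50114116 0.2028679 ] ((501.50750732421875, 203.38194274902344), 21.09423828125)
wrist [ 0.5005  0.2048  0.1661 17.    ] lowest z 0.11716038804167982
781 [0.48105316 0.18235015] [0.52114723 0.2237254 ] [0.5011002  0.20303778] ((500.6783752441406, 202.96739196777344), 20.760454177856445)
```

View pics/near.png

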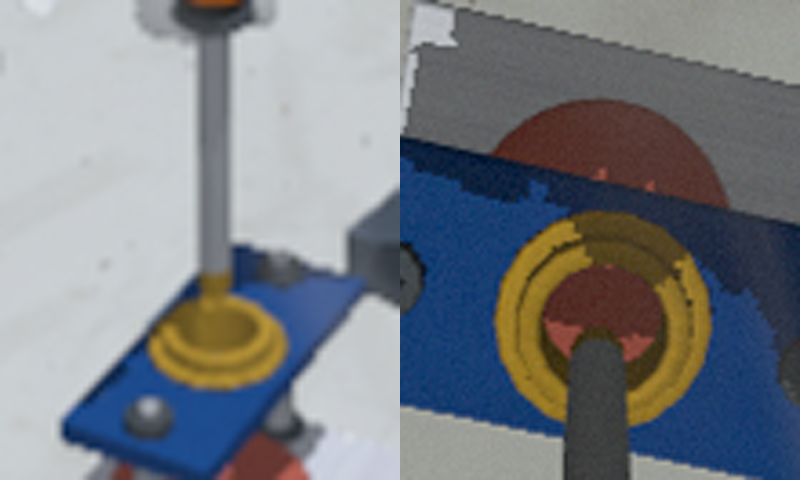

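The wrist crop shows the stem at x≈598 against the bush centre at 604, and the side crop shows the tip just above the bore. The bush is at (0.5011, 0.2030) in both views and the stem is about 1.5–2 mm too far in +y. I'll shift y by -1.5 mm, lower partway and check.

```bash
python3 -m pendant '{"rows":[[0,-0.8,0,0,0,0,0],[0,-0.7,0,0,0,0,0],[0,0,-3,0,0,0,0],[0,0,-5,0,0,0,0],[0,0,-6,0,0,0,0],[0,0,-6,0,0,0,0],[0,0,-6,0,0,0,0],[0,0,-6,0,0,0,0],[0,0,-5,0,0,0,0],[0,0,-3,0,0,0,0],[0,0,0,0,0,0,0],[0,0,0,0,0,0,0]]}'
python3 - <<'E'
from m import *
tc=arm.state()['tcp_pos']
for n in('side','wrist'):
    c=cam(n); a=stem(c,(.105,.165),tc); d=np.median(a,0)[:2]-[.5011,.203]
    o=(-c['R'].T@c['t'])[:2]-[.5011,.203]; o/=np.linalg.norm(o); l=np.array([-o[1],o[0]])
    print(n,np.median(a,0).round(4),'lat',l.round(3),(d@l*1000).round(2))
print(arm.state()['force'])
E
```

```text
clock: 9.65
tcp_pos: [0.5025, 0.2038, 0.2172]
eef_rot: [3.119, 0.377, -0.0]
force: [0.7, -0.0, -1.7]
width: 0.0226
grip_force: 58.9
side [0.5026 0.2012 0.1337 5.    ] lat [-0.869 -0.495] -0.48
wrist [ 0.5003  0.2033  0.1367 18.    ] lat [-0.258  0.966] 0.47
[ 0.44692657 -0.02719802 -2.46229992]
```

The stem is centred within about 0.7 mm, so I'll lower the last 34.5 mm.

```bash
python3 -m pendant '{"rows":[[-0.3,-0.3,-3,0,0,0,0],[0,0,-5,0,0,0,0],[0,0,-6,0,0,0,0],[0,0,-6,0,0,0,0],[0,0,-5,0,0,0,0],[0,0,-4,0,0,0,0],[0,0,-3,0,0,0,0],[0,0,-1.5,0,0,0,0],[0,0,-1,0,0,0,0],[0,0,0,0,0,0,0],[0,0,0,0,0,0,0],[0,0,0,0,0,0,0],[0,0,0,0,0,0,0]]}'
python3 - <<'E'
from m import *
tc=arm.state()['tcp_pos']; ims=[]
for n,roi in(('side',(250,220,340,310)),('wrist',(230,110,340,235))):
    c=cam(n); a=stem(c,(.1,.135),tc); d=np.median(a,0)[:2]-[.5011,.203]
    o=(-c['R'].T@c['t'])[:2]-[.5011,.203]; o/=np.linalg.norm(o); l=np.array([-o[1],o[0]])
    print(n,np.median(a,0).round(4),'lat',l.round(3),(d@l*1000).round(2))
    b=stem(c,(.132,.155),tc,.0145); P=cloud(c); m=(np.hypot(P[...,0]-tc[0],P[...,1]-tc[1])<.02); zz=P[...,2][m]
    f=b[b[:,3]>=b[:,3].max()-1]; print('flange z',f[:,2].min(),f[:,2].max())
    u0,v0,u1,v1=roi; ims.append(cv2.resize(c['frame'][v0:v1,u0:u1],(400,480),interpolation=2))
    
    if n=='side': print('tip px expected',proj(c,[.5011,.203,.032]),'disc top centre',proj(c,[.5011,.203,.022]))
cv2.imwrite('pics/fin.png',np.hstack(ims)[:,:,::-1])
print(arm.state()['tcp_pos'],arm.state()['force'])
E
```

```text
clock: 10.83
tcp_pos: [0.5024, 0.2035, 0.183]
eef_rot: [-3.119, -0.377, -0.001]
force: [0.4, -0.2, -2.4]
width: 0.0226
grip_force: 58.9
side [0.5025 0.2014 0.1171 5.    ] lat [-0.869 -0.495] -0.46
flange z 0.14782486651091403 0.15239626298740147
tip px expected (np.float64(292.25988989616275), np.float64(292.4438286012047)) disc top centre (np.float64(292.2634798842921), np.float64(296.1296810522057))
wrist [ 0.5     0.203   0.1146 19.    ] lat [-0.255  0.967] 0.32
flange z 0.15157434159685182 0.15427712317794837
[0.50232692 0.20347694 0.18298903] [-0.05354241  1.66499054 -1.49775132]
```

View pics/fin.png

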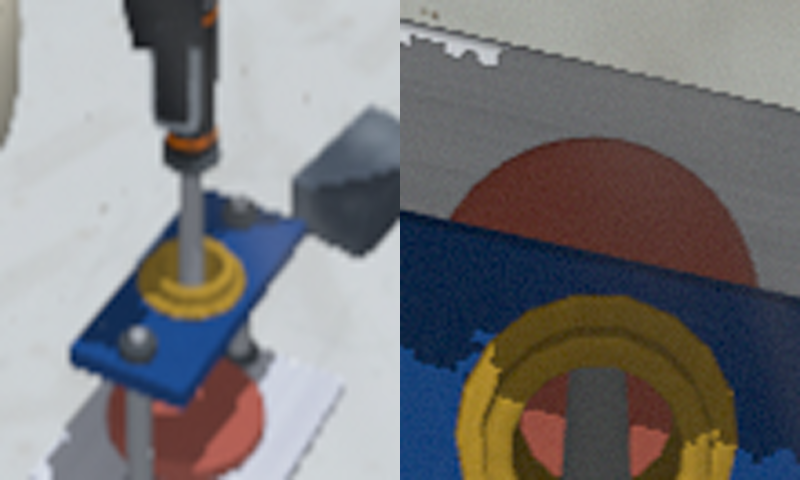

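The views show the stem through the middle of the bush with a ring of clearance all round (side (192,275), wrist (597,430)), and nothing has shifted. I'll check tip height once more from the flange's lower edge.

```bash
python3 - <<'E'
from m import *
tc=arm.state()['tcp_pos']
for n in('side','wrist'):
    c=cam(n); a=stem(c,(.12,.175),tc)
    print(n,[(round(r[2]*1000,1),int(r[3])) for r in a])
    if n=='side':
        for z in (.142,.147): print(z,proj(c,[.5011,.203,z]))
        v=[int(proj(c,[.5011,.203,z])[1]) for z in(.155,.13)]; u=int(proj(c,[.5011,.203,.142])[0])
        for r in range(v[0]-3,v[1]+3): print(r,c['frame'][r,u-6:u+7].sum(1)//3)
E
```

```text
side [(np.float64(171.9), 4), (np.float64(167.9), 4), (np.float64(173.0), 10), (np.float64(172.9), 14), (np.float64(166.9), 14), (np.float64(161.9), 12), (np.float64(159.5), 13), (np.float64(157.0), 13), (np.float64(154.7), 14), (np.float64(151.9), 13), (np.float64(148.6), 13), (np.float64(147.6), 13), (np.float64(146.3), 9), (np.float64(138.9), 6), (np.float64(134.5), 6), (np.float64(134.5), 6), (np.float64(131.5), 6), (np.float64(127.9), 6), (np.float64(125.6), 6), (np.float64(123.3), 5), (np.float64(121.4), 4)]
0.142 (np.float64(292.2179895219017), np.float64(249.42457850841643))
0.147 (np.float64(292.21597326279556), np.float64(247.3544787475668))
241 [ 34  36  37  42  44  46  84 117 111  79  57  58 158]
242 [ 68  53  47  45  42  49  92 121 107  72  56  58 158]
243 [122 108  94  93  92  95 112 125  99  58  55  57 141]
244 [182 143  91  89  94 103 105 101  77  51  54  68 127]
245 [190 134  64  55  53  65  66  56  50  65  72  81 119]
246 [162  85  60  67  68  70  68  70  81  92  87  79  91]
247 [152  44  46  59  67  70  72  75  84  86  74  62  78]
248 [152  46  37  33  36  43  49  
[... 1089 characters left out ...]
 55), (np.float64(162.5), 55), (np.float64(163.7), 53), (np.float64(163.7), 81), (np.float64(165.8), 84), (np.float64(166.2), 84), (np.float64(167.1), 84), (np.float64(168.8), 84), (np.float64(169.3), 84), (np.float64(170.9), 82), (np.float64(171.3), 68), (np.float64(173.1), 58), (np.float64(172.5), 54), (np.float64(173.3), 54), (np.float64(174.5), 49), (np.float64(174.3), 56), (np.float64(174.6), 54), (np.float64(173.9), 51), (np.float64(174.7), 45), (np.float64(174.8), 29), (np.float64(174.9), 17), (np.float64(174.3), 14), (np.float64(173.8), 12), (np.float64(174.5), 12), (np.float64(172.9), 9), (np.float64(173.8), 8), (np.float64(174.2), 7), (np.float64(173.9), 7), (np.float64(173.9), 5)]
```

The flange's lower edge falls at side row 252.5, and 252.6 is predicted for a tip at z = 32 mm. That puts the tip about 10 mm above the disc, so I'll hand in.

```bash
python3 -c "
from station import arm
print(arm.hand_in())"
```

```text
the job is handed in; nothing more can be done
None
```

I handed the job in at about 11 s with the probe still gripped and upright, measured within about 1 mm of the bush's centre, its tip about 10 mm above the red disc; I saw no contact with the bridge, bush or disc, and the verdict wasn't shown.

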